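# Chase a machine-foot boss to the bottom of its blind thread

## Robot

A 6-joint arm with a two-finger parallel gripper is mounted at the origin on a cart in front of the work surface, level with it; the furniture and walls round the work are solid. World frame = base frame: x ahead of the robot, y to its left, z up, the work surface at z = 0. Lengths are in m, angles in rad, forces in N, time in s.
With the tool pointing down it reaches from about 0.4 to 0.925 m from the base axis. Payload 3.4 kg.
Tool frame: the origin (TCP) lies at the very end of the fingers, on their centre line; the grasp point (between the pads) lies 19 mm behind it; z points along the fingers, y is the line along which they close (so a half turn about z gives the same grasp; the last joint's range is limited). The gripper opens to 85 mm and grips with 20 to 120 N. Pads are 22 mm wide; open, the fingers measure 114 mm over their backs; the gripper's body (76 mm by 85 mm) begins 54 mm behind the grasp point. The pads swing forward as they close: fully open they stand 13 mm farther back than shut.
Start: joints at [1.218, 0.307, 1.506, -0, 1.328, -0.073], TCP at [0.158, 0.553, 0.231] pointing down, gripper open.
Joint ranges: [-3.12, 3.12], [-1.05, 2.28], [0.14, 2.33], [-1.42, 4.57], [0.1, 2.73], [-2.68, 2.68]. Speed limits (rad/s): [2.57, 2.57, 3.14, 3.14, 3.14, 3.14].

## Interface

Orientations are given as [roll, pitch, yaw] about the fixed x, y, z axes, in that order (R = Rz(yaw) Ry(pitch) Rx(roll)).
In Python, from rig import env, jaws, eyes, job, monitor gives the robot as it stands. The module is installed in compiled form; this text tells all that it offers. Calls block until the motion is done:
- env.move_to(position, orientation): joint-space move of the TCP to a pose.
- env.servo_line(position, rot=None, velocity=0.15, stop_force=None): straight line of the TCP; rot=None keeps the orientation; velocity is the mean speed in m/s. With stop_force (N) it stops when the force on the tool has changed by that much, and returns True; else False.
- env.move_joints(angles): joint-space move.
- jaws.let_go() and jaws.grasp(effort=None): open the fingers fully, or close them until they stop; effort is the grip in N (None keeps the last).
- env.sleep(seconds).
- env.solve_ik(position, orientation): joint angles nearest the present ones, or None.
- eyes.read_camera(name): name is "scene" or "top" or "wrist"; returns a dict with "color" (480x640x3 uint8, blue, green, red), "depth" (480x640 float32, m along the optical axis (not along the pixel's ray), 0 where there is no reading), "mtx" (3x3 intrinsics, pixels), "rvec" (rotation vector, rad) and "tvec" (3), from world to camera coordinates, as OpenCV has them. Camera axes: x right, y down, z forward; pixel columns grow to the right and rows downward; lengths in m; the calibration is good to about 2 mm. The wrist camera is an equidistant fisheye: a pixel r from the principal point sees the ray r / f radians off the axis. A picture is of the moment at which its call begins.
A pose or a line that the arm cannot do raises env.MotionError and nothing moves.
- job.sign_off(): hands the job in; it is judged then, once.
Trained networks look in a picture, given as the dict that the camera call returned (one of the last four; its "shot" number tells which), for a name from the list of things; names that differ only in an ending like _2 or _b are one class to them, and where a whole thing is asked for, a point or a joint stands for the part that bears it (a point fixed in the world has none). Each returns a list of dicts, best first, with "confidence" (0 to 1); they miss things now and then, are a little off and sometimes report something else, mostly with a low value. They report only what shows in the picture. A call takes as long as a camera call.
- eyes.outline_of(picture, thing): "pixels" (480x640 bool, what is visible of it) and "position" ([row, column] in pixels, amid what is visible of it).
- eyes.place_of(picture, thing): "position" ([row, column] in pixels: a listed point, or the origin of a listed thing).
Readings, each from a call of its own:
- monitor.read_clock(): time.
- monitor.read_joint_pos(): joint angles.
- monitor.read_dq(): joint speeds.
- monitor.read_effort(): joint torques, N m.
- monitor.read_eef_pos(): TCP position.
- monitor.read_eef_rot(): TCP orientation.
- monitor.read_force(): force on the tool from outside, world axes, zero at the start.
- monitor.read_moment(): the same for the moment, N m.
- monitor.read_grip_width(): finger opening in m.
- monitor.read_grasp_force(): force on a finger pad.
Only numpy, scipy, OpenCV 4.12 (cv2) and the standard library are available. Lean on these libraries where they do the work, as an engineer would, in place of code of your own. Each camera call takes 0.05 s, during which the arm holds its last target. There are 200 camera calls.

## Task

The M24 tap stands started in the blind, ready-threaded boss in the drill vice: put the T-handle wrench on the tap's square and run the tap in with it to clean the thread. Work it the usual way, half a turn forward (clockwise from above) and a quarter back, then half a turn forward and a quarter back again, and then forward until you feel it come up firm against the bottom of the hole; do not force it further, for a tap snaps easily, and leave the wrench sitting on the tap. Leave the other things on the worktop alone.

Things in the scene. Friction and masses are not known exactly. Their poses are not given: they have to be found in the camera images.
- drill_vice: Blue drill vice bolted to the worktop (cannot move), 124 x 226 x 60 mm; origin under its middle. Its length is local y: the screw with a small T-bar is at the -y end. Between its jaws, at local (0, 45) mm, it holds a grey steel boss 46 x 47 x 40 mm with a raised round face 76 mm above the worktop.
- tap_top (a point): Centre of the top end of the steel M24 tap that stands upright in the boss, on its axis, 136 mm above the worktop; axes turn with the tap, z up, x and y square to its flats. From here down: 4 mm cone (9 mm flat on top), then a 15 x 15 mm square 16 mm tall, then at 20 mm the flat shoulder of a round shank 21 mm thick and 24 mm long, then the fluted thread.
- tap_flat (a point): Middle of one side face of the tap's square (the face looking along tap_top's x axis), 7.5 mm from the tap's axis and 12 mm below its top; it goes round with the tap.
- tap_turn (a joint): Angle of the tap in its thread, rad; grows as the tap is turned forward (clockwise from above) and sinks, 3 mm a turn. Starts somewhere from 0 to 0.6. Turning takes about 0.15 N m either way; it stays where it is left. Forward it ends hard on the bottom of the hole, 0.85 to 1 turn from where it started.
- tap: The tap as a whole (this frame slides down with it but does not turn); origin on its axis at the boss's top face, 60 mm below tap_top.
- tap_wrench: Steel T-handle box wrench, 0.3 kg, standing upright. Origin: centre of its underside. Square hub 28 x 28 x 44 mm with a square socket below, 16.5 mm wide, 22 mm deep, sides along local x, y. Round bar 10 mm thick along local y, 33 mm above the underside, 72 mm each way, with 15 mm end collars. Grip the hub across x, bar between fingers. Seated it rests on the tap's shoulder, 0.1 rad of play.
- hinge_cup: Bystander: loose concealed furniture hinge, 90 x 48 x 23 mm; origin under its middle.
- tape_measure: Bystander: loose tape measure, 37 x 103 x 64 mm; origin under its middle.
- caliper: Bystander: loose steel vernier caliper, 60 x 236 x 10 mm; origin under its middle.
- offcut: Bystander: loose piece of board with a white face and a row of holes, 60 x 145 x 19 mm; origin under its middle.

How it is judged:
By the outcome, as a careful person would: the job done as asked, in the order asked, and still so for the second after the job is handed in, with the robot touching nothing.
It also fails if it takes over 72 s, if anything falls off the work surface, if the arm or the gripper's body presses on something with over 40 N, if the wrist force passes 120 N, or if a joint passes its speed limit or range.

## Working session

There is one attempt and no reset: what is moved stays moved. The work goes in short steps, each a Python script; the robot and the scene stay as the last script left them, time stands still between calls to the robot, and variables do not carry over. Pictures are saved under pics/ and viewed, at most 10 in all, crops included, and the job is handed in when it is done.

```bash
mkdir -p pics; cat > h.py <<'E'
import numpy as np, cv2
from rig import env, jaws, eyes, job, monitor
def cam(p):
    R=cv2.Rodrigues(np.array(p["rvec"],float))[0]; t=np.array(p["tvec"],float).ravel(); return R,t
def ray(p,rc,fish=False):
    K=np.array(p["mtx"]); R,t=cam(p); r,c=rc
    x=(c-K[0,2])/K[0,0]; y=(r-K[1,2])/K[1,1]
    if fish:
        th=np.hypot(x,y); s=np.sin(th)/max(th,1e-9); d=np.array([x*s,y*s,np.cos(th)])
    else: d=np.array([x,y,1.])
    d=R.T@d; return -R.T@t, d/np.linalg.norm(d)
def at_z(p,rc,z,fish=False):
    o,d=ray(p,rc,fish); return o+d*(z-o[2])/d[2]
def tri(rays):
    A=np.zeros((3,3));b=np.zeros(3)
    for o,d in rays:
        M=np.eye(3)-np.outer(d,d);A+=M;b+=M@o
    x=np.linalg.solve(A,b); return x,[np.linalg.norm((np.eye(3)-np.outer(d,d))@(x-o)) for o,d in rays]
def cloud(p,m):
    K=np.array(p["mtx"]);R,t=cam(p);d=p["depth"];r,c=np.nonzero(m&(d>0));z=d[r,c]
    P=np.c_[(c-K[0,2])/K[0,0]*z,(r-K[1,2])/K[1,1]*z,z]; return (P-t)@R
E
python3 - <<'E'
from h import *
np.set_printoptions(precision=4,suppress=True)
P={n:eyes.read_camera(n) for n in("scene","top")}
for n,p in P.items():
    cv2.imwrite(f"pics/{n}0.png",p["color"])
    print(n,"campos",ray(p,(240,320))[0])
R={}
for t in("tap_top","tap_flat","tap","tap_wrench","drill_vice","hinge_cup","tape_measure","caliper","offcut"):
    for n,p in P.items():
        q=eyes.place_of(p,t)
        for k in q[:2]: print(t,n,np.round(k["position"],1),round(k["confidence"],2))
        if q: R[t,n]=ray(p,q[0]["position"])
    if (t,"scene") in R and (t,"top") in R: print("   ->",*tri([R[t,"scene"],R[t,"top"]]))
for n,p in P.items():
    o=eyes.outline_of(p,"tap_wrench")
    if o:
        c=cloud(p,o[0]["pixels"]);print(n,len(c),c.min(0),c.max(0),c.mean(0))
print(monitor.read_clock())
E
```

```text
scene campos [-0.466   0.4451  1.3322]
top campos [ 0.365  -0.0276  1.3653]
tap_top top [220.6 250.5] 0.5
tap_top top [223.4 244.6] 0.48
tap_flat top [220.1 246.3] 0.47
tap top [227.6 247.2] 0.4
tap_wrench top [243.1 375. ] 0.63
drill_vice scene [273.3 262.2] 0.53
hinge_cup top [205.6 370.4] 0.63
tape_measure scene [228.4 422.8] 0.9
tape_measure top [238.1 462.2] 0.97
   -> [ 0.5468 -0.3957  0.0083] [np.float64(0.002520599053694715), np.float64(0.002520599053694705)]
caliper top [303.  343.7] 0.88
offcut scene [273.9 175.1] 0.45
offcut top [187.3 187.8] 0.95
   -> [ 0.677   0.3186 -0.0124] [np.float64(0.004014092690456882), np.float64(0.0040140926904566904)]
scene 73 [ 0.6081  0.3612 -0.0041] [0.635  0.3926 0.0259] [0.6236 0.3759 0.0148]
top 96 [0.5476 0.1264 0.0738] [0.5674 0.1504 0.1406] [0.5561 0.1345 0.1179]
1.1
```

View pics/top0.png

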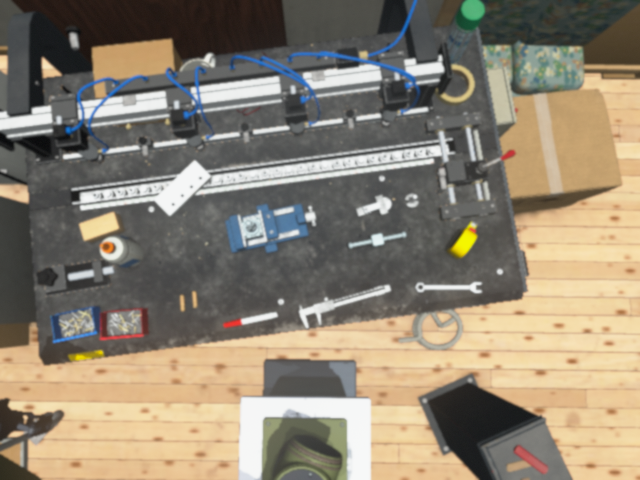

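View pics/scene0.png

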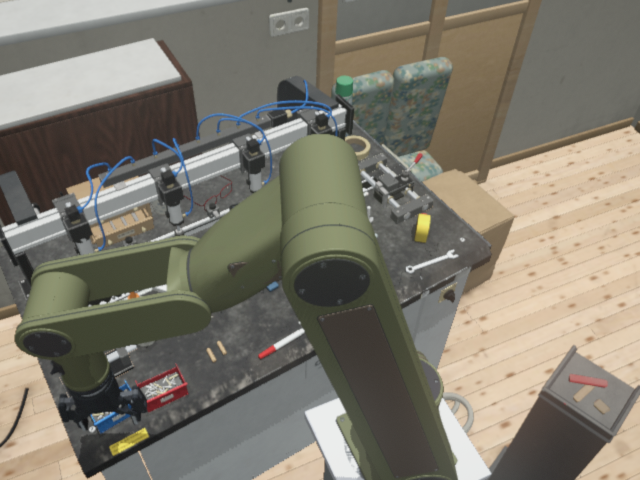

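The top view shows the vice at about (row 228, col 270) with the tap at (224, 250). The wrench is at (240, 377), its bar running (244, 350) to (236, 405). The hinge is at (205, 375), just behind the wrench. In the scene view the arm hides them, so I'll use the wrist camera from several places.

```bash
python3 - <<'E'
from h import *
np.set_printoptions(precision=4,suppress=True)
p=eyes.read_camera("top")
w=at_z(p,(240,377),.04); t=at_z(p,(222,249),.136)
print("w",w,"t",t, monitor.read_eef_rot(), monitor.read_joint_pos())
rot=[np.pi,0,-np.pi/2]
S={"a":[t[0]-.05,t[1],.30],"b":[t[0]-.04,t[1]-.10,.30],"c":[w[0]-.06,w[1]+.03,.26],"d":[w[0]-.04,w[1]-.06,.26]}
for k,pos in S.items():
    env.move_to(pos,monitor.read_eef_rot() if 0 else rot)
    q=eyes.read_camera("wrist"); np.savez(f"w_{k}.npz",**{x:q[x] for x in("color","depth","mtx","rvec","tvec")})
    cv2.imwrite(f"pics/w_{k}.png",q["color"])
    print(k,pos,"cam",ray(q,(240,320),1)[0],"J",monitor.read_joint_pos(),monitor.read_clock())
    for n in ("tap_top","tap_flat","tap") if k in"ab" else ("tap_wrench","hinge_cup"):
        for r in eyes.place_of(q,n)[:2]: print("  ",n,np.round(r["position"],1),round(r["confidence"],2),at_z(q,r["position"],{"tap_top":.136,"tap_flat":.124,"tap":.076}.get(n,0),1))
E
python3 -c "
import cv2,numpy as np
cv2.imwrite('pics/ac.png',np.hstack([cv2.imread('pics/w_a.png'),cv2.imread('pics/w_c.png')])[:, :][::1,::1]) 
a=cv2.imread('pics/ac.png');cv2.imwrite('pics/ac.png',cv2.resize(a,(800,300)))"
```

```text
w [ 0.5361 -0.1733  0.04  ] t [0.5616 0.133  0.136 ] [3.1415 0.     2.8628] [ 1.2185  0.3068  1.5064 -0.      1.3284 -0.0735]Traceback (most recent call last):
  File "<stdin>", line 9, in <module>
rig.MotionError: the arm cannot take that pose within its joint ranges
[ WARN:0@0.013] global loadsave.cpp:275 findDecoder imread_('pics/w_a.png'): can't open/read file: check file path/integrity
[ WARN:0@0.013] global loadsave.cpp:275 findDecoder imread_('pics/w_c.png'): can't open/read file: check file path/integrity
Traceback (most recent call last):
IndexError: too many indices for array: array is 1-dimensional, but 2 were indexed
```

```bash
cat > look.py <<'E'
from h import *
np.set_printoptions(precision=4,suppress=True)
p=eyes.read_camera("top")
w=at_z(p,(240,377),.04); t=at_z(p,(222,249),.136)
rot=[np.pi,0,np.pi/2]
S={"a":[t[0]-.05,t[1],.30],"b":[t[0]-.04,t[1]-.10,.30],"c":[w[0]-.06,w[1]+.03,.26],"d":[w[0]-.04,w[1]-.06,.26]}
for k,pos in S.items():
    env.move_to(pos,rot)
    q=eyes.read_camera("wrist"); np.savez(f"w_{k}.npz",**{x:q[x] for x in("color","depth","mtx","rvec","tvec")})
    cv2.imwrite(f"pics/w_{k}.png",q["color"])
    print(k,pos,"cam",ray(q,(240,320),1)[0],"J",monitor.read_joint_pos(),monitor.read_clock())
    for n in ("tap_top","tap_flat","tap") if k in"ab" else ("tap_wrench","hinge_cup"):
        for r in eyes.place_of(q,n)[:2]: print("  ",n,np.round(r["position"],1),round(r["confidence"],2),at_z(q,r["position"],{"tap_top":.136,"tap_flat":.124,"tap":.076}.get(n,0),1))
E
python3 look.py
python3 -c "
import cv2,numpy as np
a=np.hstack([cv2.imread('pics/w_a.png'),cv2.imread('pics/w_c.png')])
cv2.imwrite('pics/ac.png',cv2.resize(a,(800,300)))"
```

```text
a [np.float64(0.5115909227726905), np.float64(0.1329957595519053), 0.3] cam [0.5113 0.2135 0.4423] J [0.176  0.195  1.4886 0.0004 1.4583 0.1744] 3.2417
   tap_top [222.5 377.1] 0.94 [0.5623 0.1339 0.136 ]
   tap_flat [213.1 382.6] 0.94 [0.5689 0.1395 0.124 ]
   tap [205.1 368.8] 0.67 [0.563  0.1365 0.076 ]
   tap [219.6 377.4] 0.23 [0.5725 0.1214 0.076 ]
b [np.float64(0.5215909227726905), np.float64(0.032995759551905285), 0.3] cam [0.5218 0.1122 0.4425] J [-0.0177  0.1861  1.4999  0.0007  1.4557 -0.0173] 3.925
   tap_top [ 98.9 367. ] 0.67 [0.5619 0.1367 0.136 ]
   tap_flat [ 98.5 374.7] 0.66 [0.57   0.1383 0.124 ]
   tap [102.6 358.7] 0.63 [0.5617 0.1376 0.076 ]
c [np.float64(0.4760979285605101), np.float64(-0.1433178844202531), 0.26] cam [ 0.4766 -0.0629  0.4029] J [-0.3753  0.175   1.6148  0.0011  1.3507 -0.3766] 4.9
   tap_wrench [226.6 376.6] 0.83 [ 0.5438 -0.1723  0.    ]
   hinge_cup [223.3 447.9] 0.78 [ 0.6291 -0.1676  0.    ]
d [np.float64(0.4960979285605101), np.float64(-0.23331788442025309), 0.26] cam [ 0.4968 -0.1538  0.4023] J [-0.5158  0.2488  1.5168  0.0007  1.3769 -0.5164] 5.5083
   tap_wrench [146.3 358.4] 0.97 [ 0.5407 -0.1733  0.    ]
   hinge_cup [144.  434.7] 0.61 [ 0.6262 -0.1676  0.    ]
```

View pics/ac.png

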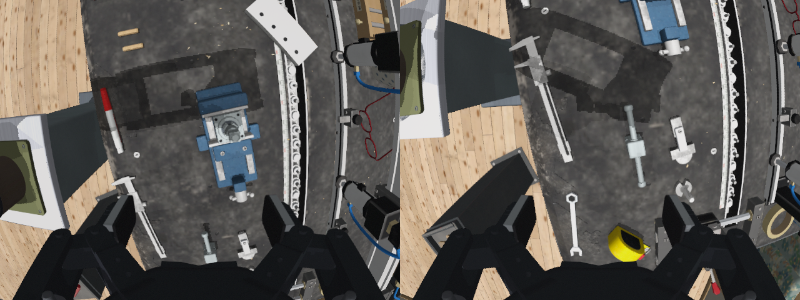

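```bash
cat > look2.py <<'E'
from h import *
np.set_printoptions(precision=4,suppress=True)
rot=[np.pi,0,np.pi/2]
Z={"tap_top":.136,"tap_flat":.124,"tap":.076}
rays={}
for k,pos,ns in [("e",[.541,-.253,.13],["tap_wrench"]),("f",[.51,-.215,.14],["tap_wrench"]),("g",[.563,.055,.18],["tap_top","tap_flat"]),("h",[.52,.025,.2],["tap_top","tap_flat"])]:
    env.move_to(pos,rot)
    q=eyes.read_camera("wrist"); np.savez(f"w_{k}.npz",**{x:q[x] for x in("color","depth","mtx","rvec","tvec")})
    cv2.imwrite(f"pics/w_{k}.png",q["color"])
    print(k,"cam",ray(q,(240,320),1)[0],monitor.read_clock())
    for n in ns:
        r=eyes.place_of(q,n)
        if r: r=r[0]; rays.setdefault(n,[]).append(ray(q,r["position"],1)); print("  ",n,np.round(r["position"],1),round(r["confidence"],2),at_z(q,r["position"],Z.get(n,0),1))
    if ns==["tap_wrench"]:
        o=eyes.outline_of(q,"tap_wrench")[0]; m=o["pixels"]; r,c=np.nonzero(m)
        X=np.array([at_z(q,rc,.033,1)[:2] for rc in zip(r,c)])
        R=cv2.minAreaRect((X*1000).astype(np.float32)); B=cv2.boxPoints(R)
        d=X-X.mean(0); v=np.linalg.eigh(d.T@d)[1][:,1]
        print("  rect",R,"pca deg",np.degrees(np.arctan2(v[1],v[0]))%180)
for n,r in rays.items():
    if len(r)>1: print(n,*tri(r))
e=cv2.imread("pics/w_e.png");g=cv2.imread("pics/w_g.png")
def crop(k,P):
    d=np.load(f"w_{k}.npz");R,t=cam(d);v=R@np.array(P)+t;th=np.arctan2(np.hypot(v[0],v[1]),v[2]);K=d["mtx"];u=v[:2]/np.hypot(v[0],v[1])*th
    c,r=int(K[0,0]*u[0]+K[0,2]),int(K[1,1]*u[1]+K[1,2]); print(k,"crop centre",r,c)
    a=d["color"][max(r-50,0):max(r-50,0)+100,max(c-65,0):max(c-65,0)+130]; return cv2.resize(a,(390,300),interpolation=cv2.INTER_CUBIC)
cv2.imwrite("pics/efgh.png",np.vstack([np.hstack([crop("e",[.541,-.173,.04]),crop("f",[.541,-.173,.04])]),np.hstack([crop("g",[.563,.135,.136]),crop("h",[.563,.135,.136])])]))
E
python3 look2.py
```

```text
e cam [ 0.5411 -0.1727  0.2729] 6.275
   tap_wrench [131.5 316.7] 0.67 [ 0.5404 -0.1754  0.    ]
  rect ((538.7399291992188, -173.5285186767578), (30.122116088867188, 148.93728637695312), 9.439783096313477) pca deg 102.27782426465456
f cam [ 0.5092 -0.1343  0.2846] 6.7417
   tap_wrench [180.  358.6] 0.74 [ 0.5417 -0.1749  0.    ]
  rect ((539.2706909179688, -174.11178588867188), (30.740793228149414, 148.22589111328125), 10.775725364685059) pca deg 102.45964204388427
g cam [0.5631 0.1339 0.322 ] 7.9667
   tap_top [123.7 315.2] 0.97 [0.5619 0.1357 0.136 ]
   tap_flat [122.1 331.1] 0.77 [0.5701 0.1367 0.124 ]
h cam [0.5194 0.1032 0.3431] 8.45
   tap_top [ 69.9 394.8] 0.79 [0.5623 0.1369 0.136 ]
   tap_flat [ 74.2 402. ] 0.63 [0.5692 0.1365 0.124 ]
tap_wrench [ 0.5409 -0.175   0.0029] [np.float64(0.0006746676631381494), np.float64(0.0006746676631381413)]
tap_top [0.5617 0.1359 0.14  ] [np.float64(0.0003420375781074675), np.float64(0.0003420375781075993)]
tap_flat [0.5701 0.1369 0.1201] [np.float64(0.00018962545498783426), np.float64(0.00018962545498770486)]
e crop centre 128 317
f crop centre 185 364
g crop centre 125 317
h crop centre 73 395
```

View pics/efgh.png

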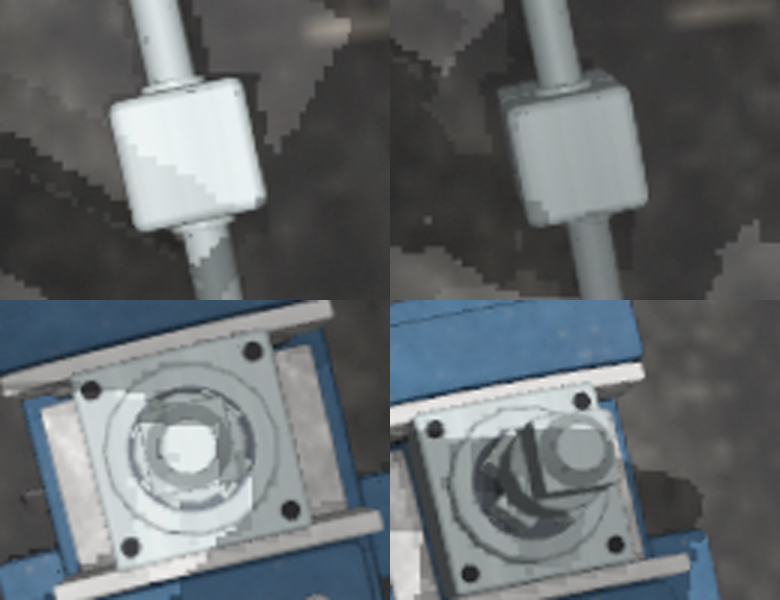

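```bash
cat > rect.py <<'E'
from h import *
import sys
def rectify(k,c,z,half=.02,n=300):
    d=np.load(f"w_{k}.npz");R,t=cam(d);K=d["mtx"]
    xs=np.linspace(-half,half,n);X,Y=np.meshgrid(c[0]+xs,c[1]-xs)
    v=np.stack([X,Y,np.full_like(X,z)],-1)@R.T+t
    rr=np.hypot(v[...,0],v[...,1]);s=np.arctan2(rr,v[...,2])/rr
    im=cv2.remap(d["color"],(K[0,0]*v[...,0]*s+K[0,2]).astype(np.float32),(K[1,1]*v[...,1]*s+K[1,2]).astype(np.float32),cv2.INTER_CUBIC)
    g=im.astype(float);return np.clip(g*1.3,0,255).astype(np.uint8)
if __name__=="__main__":
    c=[.562,.1363]
    cv2.imwrite("pics/r1.png",np.vstack([np.hstack([rectify("g",c,.132),rectify("h",c,.116)]),np.hstack([rectify("a",c,.116),rectify("h",c,.132)])]))
E
python3 rect.py
```

```text
(no output)
```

View pics/r1.png

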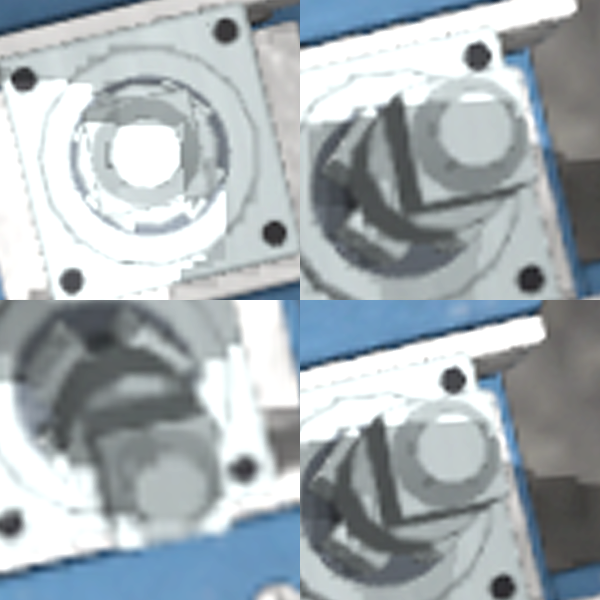

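The top-left view g (camera nearly overhead) puts the tap's axis at about (147, 155), so the tap stands at about (0.5616, 0.1358). The square's edges in h and a (dark faces, corner at (410, 213)) lie about 11–12° from world x. The wrench is at about 12.3°. Next I'll check how close the hinge is to the finger path.

```bash
python3 - <<'E'
from h import *
np.set_printoptions(precision=4,suppress=True)
env.move_to([.50,-.23,.26],[np.pi,0,np.pi/2])
q=eyes.read_camera("wrist"); a=np.radians(12.3); W=np.array([.540,-.174])
ux=np.array([np.cos(a),np.sin(a)]);uy=np.array([-ux[1],ux[0]])
o=eyes.outline_of(q,"hinge_cup")[0];print(o["confidence"],o["pixels"].sum())
r,c=np.nonzero(o["pixels"])
for z in(0,.02):
    X=np.array([at_z(q,rc,z,1)[:2] for rc in zip(r,c)])-W; x,y=X@ux,X@uy
    print(z,"all",x.min(),x.max(),y.min(),y.max(),"near",x[abs(y)<.02].min())
for s in(1,): print([None if (j:=env.solve_ik(p,[np.pi,0,np.radians(d)])) is None else np.round(j,2) for p,d in [([.54,-.174,.006],102.3),([.5616,.1358,.2],192.3),([.5616,.1358,.2],12.3),([.5616,.1358,.12],12.3-60)]])
print(monitor.read_clock(),monitor.read_force(),monitor.read_moment())
E
```

```text
0.66 1923
0 all 0.06747216632573569 0.11665858554587867 -0.06095829433443824 0.033481872863252896 near 0.07439612730053918
0.02 all 0.062438534026283896 0.10917755793662193 -0.0563027047149057 0.03343835191687202 near 0.06901797572353709
[array([-0.39,  0.55,  1.78,  0.  ,  0.81, -0.6 ]), array([ 0.16,  0.34,  1.55,  0.  ,  1.26, -1.62]), array([ 0.16,  0.34,  1.55, -0.  ,  1.26,  1.52]), array([ 0.16,  0.41,  1.65, -0.  ,  1.08,  2.57])]
9.675 [0.092  0.8611 0.0834] [-0.0324  0.0042 -0.0383]
```

```bash
cat >> h.py <<'E'
np.set_printoptions(precision=3,suppress=True)
T=np.array([.5616,.1358]); D=lambda d:[np.pi,0,np.radians(d)]
def st(s=""): print(s,"t%.1f"%monitor.read_clock(),"p",monitor.read_eef_pos(),"F",np.array(monitor.read_force()),"M",np.array(monitor.read_moment()),"w%.4f"%monitor.read_grip_width())
E
python3 - <<'E'
from h import *
env.move_to([.540,-.174,.09],D(102.3)); env.servo_line([.540,-.174,.008],stop_force=8); st("down")
jaws.grasp(40); st("grip")
env.servo_line([.540,-.174,.20]); st("lift")
env.move_to([*T,.20],D(191.8)); st("over")
q=eyes.read_camera("wrist"); p=eyes.read_camera("top")
a=cv2.resize(q["color"],(400,300)); b=cv2.resize(p["color"][170:280,190:340],(400,300)); cv2.imwrite("pics/hold.png",np.hstack([a,b]))
E
```

```text
down t11.1 p [ 0.541 -0.175  0.009] F [-0.329  0.09   0.141] M [-0.004  0.009 -0.013] w0.0858
grip t11.7 p [ 0.54  -0.174  0.009] F [-0.773  0.308  5.982] M [-0.03   0.21   0.022] w0.0276
lift t13.1 p [ 0.539 -0.174  0.199] F [ 0.087 -0.226 -2.769] M [ 0.022 -0.03  -0.023] w0.0276
over t14.3 p [0.562 0.135 0.2  ] F [-0.048 -0.562 -2.899] M [ 0.    -0.045  0.011] w0.0274
```

View pics/hold.png

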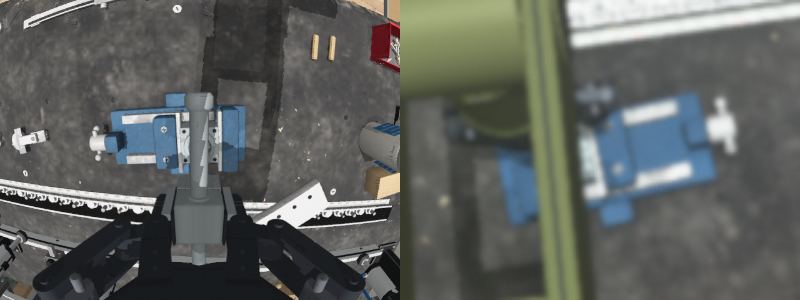

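The wrist view shows the wrench upright between the pads (hub at about (215, 200), bar straight along the image), above the tap. Now I lower it onto the square.

```bash
python3 - <<'E'
from h import *
env.servo_line([*T,.155],velocity=.1); st("pre")
hit=env.servo_line([*T,.117],velocity=.03,stop_force=8); st(hit)
E
```

```text
pre t15.0 p [0.562 0.135 0.155] F [-0.866  0.157 -2.43 ] M [ 0.019 -0.04  -0.046] w0.0271
True t16.0 p [0.562 0.136 0.124] F [-1.547  0.477  5.941] M [-0.06   0.126 -0.011] w0.0278
```

Contact came at TCP z = 0.124, and seated should be 0.125, so the wrench is on the shoulder with little side force. Next I feel out the play in small steps.

```bash
cat >> h.py <<'E'
Z0=.1243
def turn(ang,psi0,log=True,n=1):
    """wrench angle forward from seat (deg); psi0 = tool yaw at angle 0 for present grasp"""
    env.move_to([*T,Z0-.003*max(ang-5,0)/360],D(psi0-ang))
    if log: print(ang,"t%.2f"%monitor.read_clock(),"Mz",np.round([monitor.read_moment()[2] for _ in range(3)],3),"F",np.array(monitor.read_force()),"J6 %.2f"%monitor.read_joint_pos()[5])
E
python3 - <<'E'
from h import *
for a in (2,4,6,8,10,12): turn(a,191.8)
E
```

```text
2 t16.22 Mz [-0.028 -0.028 -0.028] F [ 0.705 -0.188  1.071] J6 -1.58
4 t16.47 Mz [-0.069 -0.069 -0.069] F [-0.437 -0.46   0.661] J6 -1.54
6 t16.72 Mz [-0.004 -0.004 -0.004] F [0.615 0.206 1.339] J6 -1.51
8 t16.97 Mz [0.129 0.129 0.129] F [ 1.772 -0.199  1.128] J6 -1.47
10 t17.22 Mz [0.12 0.12 0.12] F [ 0.742 -0.795  1.759] J6 -1.44
12 t17.47 Mz [0.094 0.094 0.094] F [1.623 0.503 1.579] J6 -1.40
```

```bash
python3 - <<'E'
from h import *
for a in (60,110,150,187): turn(a,191.8)
for a in (182,179,176,173,170,167): turn(a,191.8)
E
```

```text
60 t18.28 Mz [0.054 0.054 0.054] F [ 0.4   -2.013  3.464] J6 -0.57
110 t19.12 Mz [0.081 0.081 0.081] F [-0.129 -2.967  3.794] J6 0.31
150 t19.83 Mz [0.067 0.067 0.067] F [-1.667 -3.386  5.235] J6 1.00
187 t20.50 Mz [0.047 0.047 0.047] F [-1.694 -1.899  5.481] J6 1.65
182 t20.75 Mz [0.02 0.02 0.02] F [-1.497 -1.569  4.922] J6 1.57
179 t21.00 Mz [0.03 0.03 0.03] F [-2.092 -0.039  4.185] J6 1.51
176 t21.25 Mz [-0.009 -0.009 -0.009] F [-2.934  0.318  4.624] J6 1.46
173 t21.50 Mz [-0.024 -0.024 -0.024] F [-3.03   0.364  4.498] J6 1.41
170 t21.75 Mz [-0.086 -0.086 -0.086] F [-2.971 -0.565  5.564] J6 1.36
167 t22.00 Mz [-0.022 -0.022 -0.022] F [-2.956 -0.586  6.074] J6 1.30
```

```bash
python3 - <<'E'
from h import *
for a in (125,84,91,95,98,101,150): turn(a,191.8)
jaws.let_go(); z=Z0-.0012; st("open")
env.servo_line([*T,z+.07],velocity=.2); env.move_to([*T,z+.07],D(371.8-150)); st("swapped")
print(monitor.read_joint_pos())
q=eyes.read_camera("wrist"); cv2.imwrite("pics/swap.png",q["color"])
E
```

```text
125 t22.73 Mz [-0.033 -0.033 -0.033] F [-2.433 -1.64   4.783] J6 0.57
84 t23.45 Mz [-0.056 -0.056 -0.056] F [-2.296 -2.777  3.9  ] J6 -0.14
91 t23.70 Mz [-0.079 -0.079 -0.079] F [-1.978 -1.882  3.269] J6 -0.03
95 t23.95 Mz [-0. -0. -0.] F [-1.227 -2.587  3.345] J6 0.04
98 t24.20 Mz [0.05 0.05 0.05] F [-0.829 -3.119  3.914] J6 0.09
101 t24.45 Mz [0.047 0.047 0.047] F [-2.019 -4.475  4.878] J6 0.15
150 t25.28 Mz [0.067 0.067 0.067] F [-3.001 -4.007  5.494] J6 1.00
open t25.9 p [0.562 0.136 0.123] F [ 0.278  0.044 -0.569] M [-0.001  0.024  0.064] w0.0858
swapped t29.0 p [0.562 0.136 0.193] F [ 0.906 -0.263  0.107] M [-0.032 -0.02  -0.046] w0.0851
[ 0.164  0.342  1.556 -0.     1.244 -2.136]
```

View pics/swap.png

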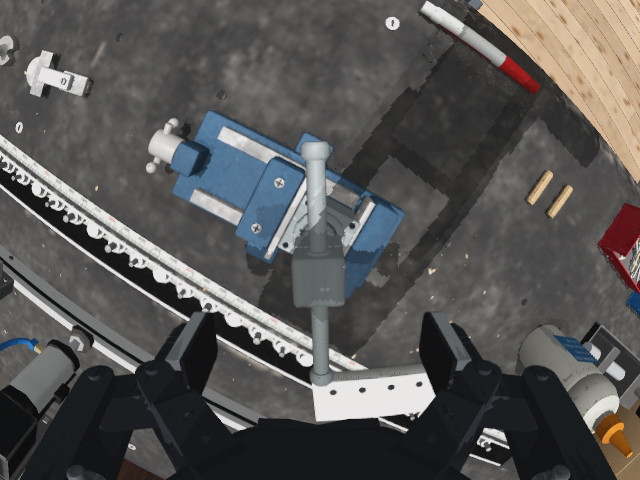

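The wrench sits seated, with the hub at (278, 320) centred between the open fingers and the bar vertical in the image. I regrasp it and carry on.

```bash
python3 - <<'E'
from h import *
P=371.8
env.servo_line([*T,Z0-.0012],velocity=.12,stop_force=10); st("down")
jaws.grasp(40); st("grip")
for a in (160,200,240,277,272,268,264,261,220,174,182,186,189,192): turn(a,P)
E
```

```text
down t29.8 p [0.562 0.136 0.123] F [ 0.451 -0.662  0.741] M [-0.021 -0.034  0.001] w0.0855
grip t30.4 p [0.562 0.136 0.124] F [-0.497 -0.021  2.749] M [0.058 0.215 0.01 ] w0.0274
160 t30.67 Mz [-0.059 -0.059 -0.059] F [-1.653  0.24   5.997] J6 -1.97
200 t31.38 Mz [0.043 0.043 0.043] F [-1.609 -0.352  5.872] J6 -1.27
240 t32.08 Mz [0.074 0.074 0.074] F [-2.    -1.165  6.561] J6 -0.57
277 t32.75 Mz [0.096 0.096 0.096] F [-1.879 -0.872  6.044] J6 0.08
272 t33.00 Mz [0.06 0.06 0.06] F [-0.812 -0.517  5.455] J6 -0.01
268 t33.25 Mz [0.013 0.013 0.013] F [-0.687 -0.027  5.184] J6 -0.08
264 t33.50 Mz [0.032 0.032 0.032] F [-1.875 -0.191  4.809] J6 -0.15
261 t33.75 Mz [-0.035 -0.035 -0.035] F [-1.368 -0.491  5.824] J6 -0.20
220 t34.47 Mz [-0.092 -0.092 -0.092] F [-0.843 -0.242  5.138] J6 -0.92
174 t35.26 Mz [-0.11 -0.11 -0.11] F [-0.837  0.36   5.674] J6 -1.72
182 t35.52 Mz [0.017 0.017 0.017] F [-0.425  0.347  5.931] J6 -1.58
186 t35.77 Mz [-0.028 -0.028 -0.028] F [-0.469  0.155  5.214] J6 -1.51
189 t36.02 Mz [0.043 0.043 0.043] F [-0.884  0.508  6.407] J6 -1.46
192 t36.27 Mz [0.058 0.058 0.058] F [-1.091  0.048  5.619] J6 -1.41
```

```bash
python3 - <<'E'
from h import *
P=371.8
turn(250,P); turn(300,P)
a=300; L=[]
while a<380 and monitor.read_clock()<62:
    a+=1.5; turn(a,P,log=False); m=monitor.read_moment()[2]; L.append((a,round(m,3)))
    if m>.32: break
print(L); st(a)
E
```

```text
250 t37.23 Mz [0.088 0.088 0.088] F [-1.896 -1.474  5.841] J6 -0.39
300 t38.07 Mz [0.088 0.088 0.088] F [-2.023 -0.616  7.241] J6 0.48
[(301.5, np.float64(0.1)), (303.0, np.float64(0.126)), (304.5, np.float64(0.126)), (306.0, np.float64(0.09)), (307.5, np.float64(0.138)), (309.0, np.float64(0.059)), (310.5, np.float64(0.111)), (312.0, np.float64(0.137)), (313.5, np.float64(0.076)), (315.0, np.float64(0.117)), (316.5, np.float64(0.071)), (318.0, np.float64(0.099)), (319.5, np.float64(0.15)), (321.0, np.float64(0.103)), (322.5, np.float64(0.113)), (324.0, np.float64(0.102)), (325.5, np.float64(0.139)), (327.0, np.float64(0.055)), (328.5, np.float64(0.19)), (330.0, np.float64(0.156)), (331.5, np.float64(0.155)), (333.0, np.float64(0.114)), (334.5, np.float64(0.169)), (336.0, np.float64(0.079)), (337.5, np.float64(0.125)), (339.0, np.float64(0.095)), (340.5, np.float64(0.108)), (342.0, np.float64(0.158)), (343.5, np.float64(0.149)), (345.0, np.float64(0.116)), (346.5, np.float64(0.08)), (348.0, np.float64(0.112)), (349.5, np.float64(0.078)), (351.0, np.float64(0.109)), (352.5, np.float64(0.103)), (354.0, np.float64(0.11)), (355.5, np.float64(0.071)), (357.0, np.float64(0.09)), (358.5, np.float64(0.302)), (360.0, np.float64(0.515))]
360.0 t48.1 p [0.561 0.136 0.122] F [-2.696  0.175  7.616] M [0.042 0.544 0.515] w0.0274
```

The moment rose from about 0.1 to 0.5 N m at about 351° (0.975 turn), within the expected 0.85 to 1 turn, so the tap is on the bottom. I release the wrench and back off.

```bash
python3 - <<'E'
from h import *
jaws.let_go(); p=np.array(monitor.read_eef_pos())
env.servo_line([*T,p[2]+.10],velocity=.15); st("up")
q=eyes.read_camera("wrist"); cv2.imwrite("pics/end.png",q["color"])
E
```

```text
up t49.5 p [0.561 0.136 0.22 ] F [-0.24   0.3   -0.261] M [-0.046 -0.005 -0.019] w0.0852
```

View pics/end.png

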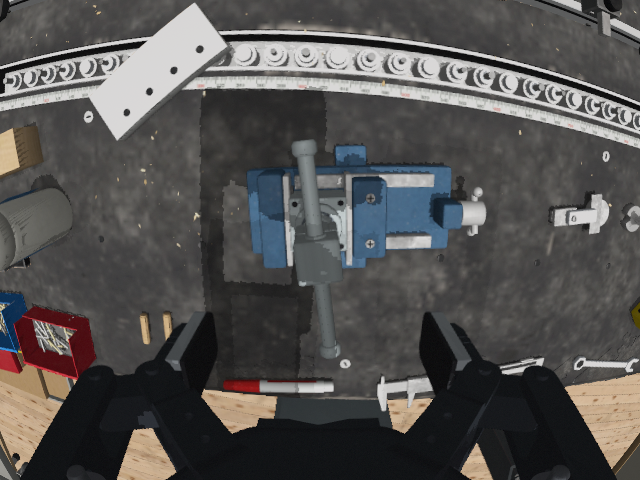

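The end view shows the wrench upright on the tap (hub at (258, 318), bar turned a few degrees within the socket play), with the fingers clear. The hinge, offcut and caliper look undisturbed.

```bash
python3 -c "
from h import *
print(job.sign_off())"
```

```text
the job is handed in; nothing more can be done
None
```

I ran the tap in (half forward, quarter back, twice) until it came up firm on the bottom at about 0.975 turn and 0.5 N m, left the wrench on the tap with the arm clear, and handed the job in after about 50 s; tap angles are inferred from wrench rotation and moment, as the tap was hidden under the wrench.

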